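# Open the air sampler's bayonet filter holder

### The arm

A 6-joint arm with a two-finger parallel gripper is mounted at the origin on a cart in front of the work surface, level with it; the furniture and walls round the work are solid. World frame = base frame: x ahead of the robot, y to its left, z up, the work surface at z = 0. Lengths are in m, angles in rad, forces in N, time in s.
With the tool pointing down it reaches from about 0.425 to 0.95 m from the base axis. Payload 3.5 kg.
Tool frame: the origin (TCP) lies midway between the tips of the shut fingers; the grasp point (between the pads) lies 19 mm behind it; y points along the fingers, x is the direction in which the jaws open and shut, and the axes are right-handed (so a half turn about y gives the same grasp; the last joint's range is limited). The gripper opens to 85 mm and grips with 20 to 120 N. Pads are 22 mm wide; open, the fingers measure 114 mm over their backs; the gripper's body (76 mm by 85 mm) begins 54 mm behind the grasp point. The pads swing forward as they close: fully open they stand 13 mm farther back than shut.
Start: joints at [-1.269, 0.286, 1.577, -0, 1.279, -0.15], TCP at [0.295, -0.607, 0.231] pointing down, gripper open.
Joint ranges: [-2.77, 2.77], [-0.9, 2.22], [0.21, 2.48], [-1.53, 4.67], [0.24, 2.81], [-2.84, 2.84]. Speed limits (rad/s): [2.79, 2.79, 3.14, 3.14, 3.14, 3.14].

### API

Orientations are given as a unit quaternion [x, y, z, w].
In Python, from plant import ctrl, viewer gives the robot as it stands.
- The arm moves only by the tool step_arm, never from a script. Its argument "rows" is a list of rows, each a list of 3 entries, a list of its own where there are three numbers: the turn, a rotation vector about the tool's x, y, z in degrees, then the shift along the tool's x, y, z in mm, then the closure, from 0 (fully open) to 1 (shut). A call has 1 to 10 rows; each row is the pose to reach, as a shift and turn from the pose commanded when the call began, along the tool's axes at that moment; what a row does not reach only later rows make up. A row lasts 1/12 s, in which the tool goes at most 41.7 mm and 7.16 degrees, less where a joint would pass 70% of its speed; a pose out of reach is approached as far as the arm can. A call with a gripper value outside its range is refused whole. The fingers move at their own pace and stop on an object; "newtons" is the grip in N (left out, the last holds). Time passes only in rows, so rows that repeat a pose let the fingers close. It gives the time, the measured TCP pose, the force and the opening at its end, in the units of the state.
- ctrl.get_state(): the state, without advancing time (a new reading comes with each control period).
- viewer.read_camera(name): name is "scene" or "top" or "wrist"; returns (picture, depth): 384x512x3 uint8, red, green, blue; 384x512 float32, m along the optical axis (not along the pixel's ray), 0 where there is no reading.
- viewer.calibration(name): a dict with "K" (3x3 intrinsics, pixels), "R" (3x3) and "t" (3): a world point X has camera coordinates R X + t. Camera axes: x right, y down, z forward; pixel columns grow to the right and rows downward; lengths in m; the calibration is good to about 2 mm. A picture is of the moment at which its call begins: read the wrist's pose just before it. calibration takes no time and is no camera call; for the wrist camera it gives the pose at the moment of the call.
- ctrl.sign_off(): hands the job in, once; it reports no verdict.
The state is a dict: "time": time; "qpos": joint angles; "dq": joint speeds; "joint_efforts": joint torques, N m; "eef_pos": TCP position; "tcp_rot": TCP orientation; "contact_force": force on the tool from outside, world axes, zero at the start; "wrist_torque": the same for the moment, N m; "opening": opening from 0.0 (shut) to 1.0 (fully open).
Only numpy, scipy, OpenCV 4.12 (cv2) and the standard library are available. Lean on these libraries where they do the work, as an engineer would, in place of code of your own. Each camera call takes 0.05 s, during which the arm holds its last target.

### The job

The filter in the air sampler's filter holder is due for weighing, so open the holder: press the blue cover down by its black grip bar against the spring, turn it counterclockwise (seen from above) about a quarter turn until its slots line up with the lugs, and lift it straight off, without forcing it past the lugs. Set the cover down gently, rim down and wholly on the red tray, and leave it there without disturbing the other things on the table.

Things in the scene. Friction and masses are not known exactly. Their poses are not given: they have to be found in the camera images.
- filter_holder: Dark grey cast filter holder, upright, immovable, on a round foot 114 mm across. Origin: centre of its underside, on the table; z up. A brass hose barb sticks out along +x to 70 mm from the axis, 36 mm high; a red line is on its collar at -x. Its neck, 69 mm in diameter, ends 88 mm up.
- holder_lugs (a point): Centre of the holder's neck, 74 mm above the table, level with the undersides of three steel lugs on the neck (8 mm wide, 7 mm high, at 0, 120 and 240 degrees from the holder's +x). They sit in slots of the cover's skirt and hold it down.
- filter_cover: Blue round bayonet cover, 82 mm diameter, 0.13 to 0.25 kg, loose, locked on the holder at the start: then its axes are the holder's and its rim is 69 mm above the table. Origin: centre of its lower rim; z up. Flat top 34 mm above the rim. To free: press down at least 5 mm (6 to 8 is good, 9 is the bottom; takes 8 to 13 N), hold, turn 80 degrees counterclockwise from above, lift.
- cover_slots (a point): On the cover's axis, 5 mm above its rim: floor of the three skirt pockets in which the lugs rest when locked (about 2 degrees of play; it cannot turn or lift there). Beside each pocket is a ridge 5 mm higher, then, 80 degrees on, an entry slot open at the rim (play +-4 degrees, then a wall). In line with these the cover lifts straight off, clear of neck and plate after 32 mm.
- cover_grip (a point): Centre of the black grip bar on top of the cover, 49 mm above the cover's rim. The bar lies along the cover's x axis: 64 mm long, 16 mm thick (along y; 17 mm over its ribs), 30 mm high, from 34 to 64 mm above the rim.
- filter_carrier (a joint): Spring-loaded filter plate in the holder that pushes the cover up: 0 with the cover locked, positive when pressed down (to 0.0095 m), -0.003 m at its upper stop. Push about 7 N at 0, 0.8 N more per mm. A freed cover, let go, rises 3 mm above its locked height.
- red_lid_tray: Flat red plastic tray (a box lid) lying loose on the table, plate 147 mm (x) by 150 mm (y), with a pull tab at its -y side that makes it 182 mm long. The plate counts as 4 mm thick: the cover's rim stands about 4 mm above the table when on it. Origin: underside, 15 mm from the plate's centre toward the tab.
- tray_mid (a point): Centre of the red tray's plate, on its upper face, 4 mm above the table; axes as the tray's.
- white_jar: Bystander, to be left alone: white screw-top jar, 68 mm across, 66 mm tall; origin at the centre of its underside.
- slide_box: Bystander, to be left alone: blue hinged slide box, 68 x 90 x 36 mm; origin at the centre of its underside.
- forceps: Bystander, to be left alone: thin metal forceps lying flat, 125 mm long; origin at the centre of its underside.
- vial_a: Bystander, to be left alone: standing glass vial with a white cap, 21 mm across, 52 mm tall; origin at the centre of its underside.
- weight_100g: Bystander, to be left alone: brass knob weight, 22 mm across, 30 mm tall; origin at the centre of its underside.
Things that resemble listed ones, but are neither listed nor needed, are in the scene too. Of the things that look like the filter_cover, the larger one is meant.

How it is judged:
By the outcome, as a careful person would: the job done as asked, in the order asked, and still so for the second after the job is handed in, with the robot touching nothing.
It also fails if it takes over 48 s, if anything falls off the work surface, if the arm or the gripper's body presses on something with over 40 N, if the wrist force passes 120 N, or if a joint passes its speed limit or range.

## Working session

There is one attempt and no reset: what is moved stays moved. The work goes in short steps, Python scripts to look and compute and a tool call to move; the robot and the scene stay as the last step left them, time stands still between calls to the robot, and variables do not carry over. Pictures are saved under pics/ and viewed, and the job is handed in when it is done.

Besides the shell and the picture viewer there is one more tool, called after "Call:" as name(argument=value, ...), one argument or row to a line, values as JSON. step_arm: Moves the arm, as the interface text tells. Its arguments: {"type":"object","properties":{"rows":{"type":"array"},"newtons":{"type":"number"}},"required":["rows"]}

```bash
mkdir -p pics; ls; python3 - <<'E'
from plant import ctrl, viewer
import cv2, numpy as np
print(ctrl.get_state())
for n in ("scene","top","wrist"):
    c=viewer.calibration(n); im,d=viewer.read_camera(n)
    cv2.imwrite(f"pics/{n}0.png",im[:,:,::-1]); np.savez(f"pics/{n}0.npz",im=im,d=d,**c)
    print(n,c)
E
```

```text
pics
{'time': 0.0, 'qpos': array([-1.26903863e+00,  2.87205241e-01,  1.57817009e+00,  1.62363386e-05,
        1.27862616e+00, -1.49979804e-01]), 'dq': array([-0.00105601, -0.00181258,  0.00036613, -0.00062632, -0.0003893 ,
       -0.0006457 ]), 'joint_efforts': array([ 3.11303556e-04, -4.05981946e+01, -2.92624962e+01, -1.30788753e-04,
        5.81579137e-03,  1.07829425e-06]), 'eef_pos': array([ 0.29450132, -0.60663261,  0.22992455]), 'tcp_rot': array([-0.59871622,  0.37596708, -0.37468197,  0.5998342 ]), 'contact_force': array([-0.02935573, -1.02819227, -0.52861609]), 'wrist_torque': array([ 0.02467045, -0.03613799, -0.06370403]), 'opening': 0.997064253364225}
scene {'K': array([[496.873762  ,   0.        , 250.51151099],
       [  0.        , 496.873762  , 195.9979701 ],
       [  0.        ,   0.        ,   1.        ]]), 'R': array([[-0.5521957 , -0.83369186, -0.0061468 ],
       [-0.37124363,  0.25248131, -0.89354986],
       [ 0.7464972 , -0.49113243, -0.44892189]]), 't': array([0.0522592 , 0.37185195, 0.88758098])}
top {'K': array([[498.95826015,   0.        , 252.49810161],
       [  0.        , 498.95826015, 190.15223255],
       [  0.        ,   0.        ,   1.        ]]), 'R': array([[-0.00983355, -0.99993351,  0.00602235],
       [-0.98585438,  0.00868701, -0.16737886],
       [ 0.16731541, -0.00758308, -0.98587426]]), 't': array([-0.31533032,  0.56132969,  1.40396225])}
wrist {'K': array([[276.45229654,   0.        , 252.64453359],
       [  0.        , 276.45229654, 185.92651044],
       [  0.        ,   0.        ,   1.        ]]), 'R': array([[ 0.43778313, -0.89907897, -0.00171375],
       [-0.8496732 , -0.41434794,  0.32614603],
       [-0.29394112, -0.1413251 , -0.94531785]]), 't': array([-0.67522252, -0.04313293,  0.38066279])}
```

View pics/scene0.png

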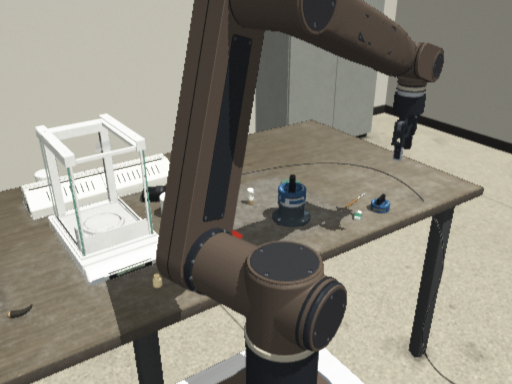

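View pics/top0.png

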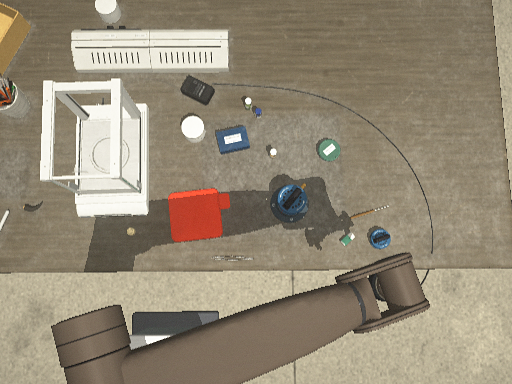

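View pics/wrist0.png

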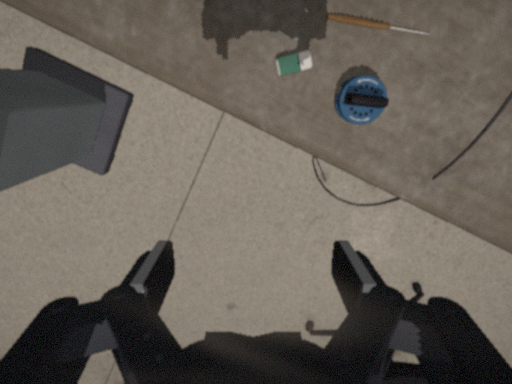

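The scene view shows the covered holder at (292,200), with the arm hiding the tray. The top view shows the holder with its blue cover and bar at (291,202), the red tray at (197,215) with its tab to the right, and the small decoy cover at (380,238). Next I'll measure these.

```bash
cat > h.py <<'E'
import numpy as np, cv2
def load(n): return np.load(f"pics/{n}.npz")
def cloud(z):
    d=z['d'];K=z['K'];v,u=np.mgrid[:d.shape[0],:d.shape[1]]
    P=np.stack([(u-K[0,2])/K[0,0]*d,(v-K[1,2])/K[1,1]*d,d],-1)
    return (P-z['t'])@z['R']
def ray(z,u,v,h):
    K,R,t=z['K'],z['R'],z['t']; c=-R.T@t
    r=R.T@np.array([(u-K[0,2])/K[0,0],(v-K[1,2])/K[1,1],1]); return c+r*(h-c[2])/r[2]
E
python3 - <<'E'
from h import *
for n in ("top0","scene0"):
    z=load(n);im=z['im'];P=cloud(z);hsv=cv2.cvtColor(im,cv2.COLOR_RGB2HSV)
    ok=z['d']>0
    red=((hsv[...,0]<8)|(hsv[...,0]>172))&(hsv[...,1]>150)&(hsv[...,2]>80)&ok
    print(n,'red',red.sum(),np.median(P[red],0))
    if n=="top0":
        c=max(cv2.findContours(red.astype(np.uint8),0,2)[0],key=cv2.contourArea)
        # plate: opening
        pl=cv2.morphologyEx(red.astype(np.uint8),cv2.MORPH_OPEN,np.ones((25,25)))
        c=max(cv2.findContours(pl,0,2)[0],key=cv2.contourArea)
        Q=np.array([ray(z,u,v,0.004)[:2] for u,v in c[:,0]]).astype(np.float32)
        r=cv2.minAreaRect(Q);print('plate',r,cv2.boxPoints(r))
    # holder: all points above 0.06 in region x .4-.8
    reg=ok&(P[...,0]>.35)&(P[...,0]<.75)&(P[...,1]>-.3)&(P[...,1]<0.0)
    blue=reg&(hsv[...,0]>95)&(hsv[...,0]<120)&(hsv[...,1]>110)&(P[...,2]>.06)
    top=blue&(P[...,2]>.097)
    print('blue',blue.sum(),np.percentile(P[blue],[2,50,98],axis=0))
    print('bluetop',top.sum(),np.percentile(P[top],[2,50,98],axis=0))
    bar=reg&(P[...,2]>.120)
    B=P[bar];print('bar',bar.sum(),np.percentile(B,[2,50,98],axis=0))
    r=cv2.minAreaRect(B[:,:2].astype(np.float32));print(r)
    zoom=im[150:260,230:350] if n=="top0" else im[160:235,255:330]
    cv2.imwrite(f"pics/{n}_z.png",cv2.resize(zoom[:,:,::-1],None,fx=5,fy=5,interpolation=2))
    # table height
    tb=ok&(abs(P[...,2])<.02);print('table',np.median(P[tb][:,2]))
E
```

```text
top0 red 2665 [ 0.49807841 -0.1525033   0.00491377]Traceback (most recent call last):
  File "<stdin>", line 11, in <module>
ValueError: max() iterable argument is empty
```

```bash
ls pics
```

```text
scene0.npz
scene0.png
top0.npz
top0.png
wrist0.npz
wrist0.png
```

```bash
python3 - <<'E'
from h import *
for n in ("top0","scene0"):
    z=load(n);im=z['im'];P=cloud(z);hsv=cv2.cvtColor(im,cv2.COLOR_RGB2HSV)
    ok=z['d']>0
    red=((hsv[...,0]<8)|(hsv[...,0]>172))&(hsv[...,1]>150)&(hsv[...,2]>50)
    print(n,'red',red.sum(),np.median(P[red&ok],0))
    if n=="top0":
        m=cv2.morphologyEx(red.astype(np.uint8),cv2.MORPH_CLOSE,np.ones((5,5)))
        pl=cv2.morphologyEx(m,cv2.MORPH_OPEN,np.ones((21,21)))
        c=max(cv2.findContours(pl,0,2)[0],key=cv2.contourArea)
        Q=np.array([ray(z,u,v,0.004)[:2] for u,v in c[:,0]]).astype(np.float32)
        r=cv2.minAreaRect(Q);print('plate',r,cv2.boxPoints(r),c[:,0].min(0),c[:,0].max(0))
    reg=ok&(P[...,0]>.35)&(P[...,0]<.75)&(P[...,1]>-.55)&(P[...,1]<-.28)
    blue=reg&(hsv[...,0]>95)&(hsv[...,0]<120)&(hsv[...,1]>110)&(P[...,2]>.06)
    top=blue&(P[...,2]>.097)
    print('blue',blue.sum(),np.percentile(P[blue],[2,50,98],axis=0))
    print('bluetop',top.sum(),np.percentile(P[top],[2,50,98],axis=0))
    bar=reg&(P[...,2]>.122)&(P[...,2]<.15)
    B=P[bar];print('bar',bar.sum(),np.percentile(B,[2,50,98],axis=0))
    r=cv2.minAreaRect(B[:,:2].astype(np.float32));print(r)
    zoom=im[150:260,230:350] if n=="top0" else im[160:235,255:330]
    cv2.imwrite(f"pics/{n}_z.png",cv2.resize(zoom[:,:,::-1],None,fx=5,fy=5,interpolation=2))
    tb=ok&(abs(P[...,2])<.02);print('table',np.median(P[tb][:,2]))
E
```

```text
top0 red 2673 [ 0.49807841 -0.1525033   0.00491377]
plate ((0.49454963207244873, -0.14869126677513123), (0.14679758250713348, 0.1496145874261856), 0.0609385147690773) [[ 0.4210713  -0.07396208]
 [ 0.42123044 -0.22357659]
 [ 0.568028   -0.22342046]
 [ 0.5678688  -0.07380594]] [170 190] [220 239]
blue 300 [[ 0.48667383 -0.46632598  0.09490227]
 [ 0.52292284 -0.42500531  0.1032193 ]
 [ 0.56021971 -0.39101075  0.10926729]]
bluetop 292 [[ 0.48660336 -0.46627864  0.09828599]
 [ 0.52326346 -0.4253395   0.1033239 ]
 [ 0.56047749 -0.39101704  0.10931203]]
bar 140 [[ 0.49877677 -0.44952072  0.12574484]
 [ 0.5221548  -0.42815375  0.13235145]
 [ 0.54667574 -0.40824166  0.13896421]]
((0.5235622525215149, -0.4290482997894287), (0.017032772302627563, 0.06381428986787796), 51.15909957885742)
table 0.00040367809296163235
scene0 red 51 [ 0.53153645 -0.24179793  0.00763126]
blue 323 [[ 0.48430697 -0.4577658   0.07416519]
 [ 0.50865414 -0.41413588  0.10398585]
 [ 0.55657746 -0.38850132  0.10794764]]
bluetop 225 [[ 0.48511539 -0.4586686   0.09815419]
 [ 0.51209101 -0.41797105  0.10525321]
 [ 0.55817876 -0.38911085  0.108184  ]]
bar 75 [[ 0.49624115 -0.44882858  0.12241576]
 [ 0.51249934 -0.41680211  0.13322417]
 [ 0.55017897 -0.40566439  0.1380068 ]]
((0.5238873362541199, -0.42782965302467346), (0.01642359234392643, 0.06680701673030853), 49.03836441040039)
table 0.002354575404236697
```

View pics/top0_z.png

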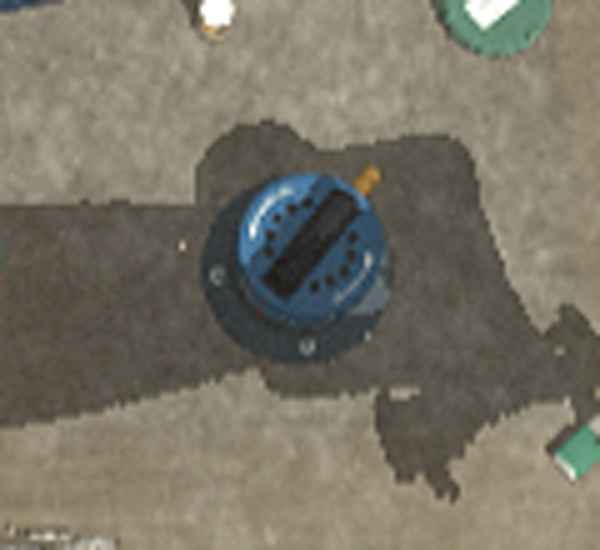

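View pics/scene0_z.png

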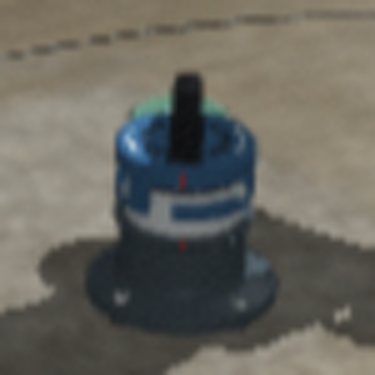

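```bash
python3 - <<'E'
from h import *
from plant import ctrl
from scipy.spatial.transform import Rotation as R
s=ctrl.get_state();M=R.from_quat(s['tcp_rot']).as_matrix();print(M.round(3))
for a in (50,-130):
    X=np.array([np.cos(np.radians(a)),np.sin(np.radians(a)),0]);Y=np.array([0,0,-1.])
    T=np.column_stack([X,Y,np.cross(X,Y)])
    rv=R.from_matrix(M.T@T).as_rotvec(degrees=True)
    for h in (.20,): print(a,'turn',rv.round(2),'shift mm',(M.T@(np.array([.5237,-.4285,h])-s['eef_pos'])*1e3).round(1))
z=load("top0");P=cloud(z)
m=(z['d']>0)&(P[...,1]>-.15)&(P[...,1]<.15)&(P[...,2]>.01)&(P[...,0]>.35)&(P[...,0]<.9)
Q=P[m];print(np.percentile(Q,[0.5,5,50,95,99.5],axis=0))
m2=Q[Q[:,2]>.15];print(np.percentile(m2,[1,50,99],axis=0))
E
```

```text
[[ 0.437 -0.001  0.9  ]
 [-0.9    0.002  0.437]
 [-0.002 -1.     0.   ]]
50 turn [-1.1000e-01 -1.1412e+02 -5.0000e-02] shift mm [-60.3  30.4 284. ]
-130 turn [ 4.000e-02  6.588e+01 -1.000e-01] shift mm [-60.3  30.4 284. ]
[[ 0.44414961 -0.14748942  0.01091358]
 [ 0.50004706 -0.11983275  0.04124832]
 [ 0.65400489  0.03519159  0.08342127]
 [ 0.79523048  0.13946592  0.33507444]
 [ 0.88816985  0.14897574  0.33895554]]
[[ 0.54302972 -0.00631989  0.15758178]
 [ 0.70928022  0.01291373  0.32675882]
 [ 0.78393646  0.14612938  0.33966417]]
```

Call:
step_arm(
  rows=[
    [[0,6,0],[-3,0,14],0],
    [[0,13,0],[-9,0,42],0],
    [[0,20,0],[-15,0,71],0],
    [[0,27,0],[-22,0,105],0],
    [[0,34,0],[-30,0,142],0],
    [[0,41,0],[-38,0,180],0],
    [[0,48,0],[-46,0,218],0],
    [[0,55,0],[-53,0,250],0],
    [[0,61,0],[-58,0,273],0],
    [[0,66,0],[-60,0,284],0],
  ],
)

```text
time: 0.98
eef_pos: [0.5263, -0.4264, 0.2308]
tcp_rot: [-0.297, 0.642, -0.641, 0.298]
contact_force: [-0.6, -0.0, -0.5]
opening: 1.002
```

```bash
python3 - <<'E'
from plant import ctrl, viewer
import cv2, numpy as np
for n in ("wrist","top"):
    c=viewer.calibration(n); im,d=viewer.read_camera(n)
    cv2.imwrite(f"pics/{n}1.png",im[:,:,::-1]); np.savez(f"pics/{n}1.npz",im=im,d=d,**c)
s=ctrl.get_state();print(s['time'],s['eef_pos'],s['qpos'],s['contact_force'])
E
```

```text
1.0833 [ 0.52550428 -0.42739461  0.23074668] [-8.32423985e-01  2.92288130e-01  1.57038277e+00  3.00223539e-04
  1.27977124e+00  1.43481724e+00] [-0.45703656 -0.77192939  0.54677887]
```

View pics/wrist1.png

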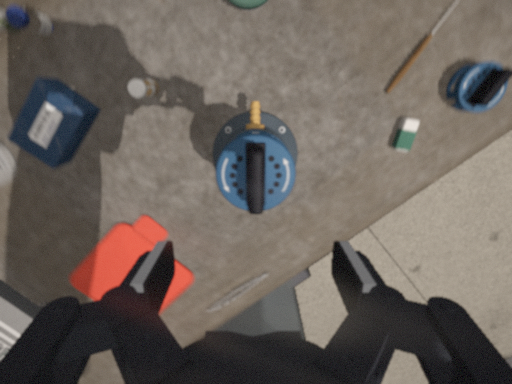

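The wrist view shows the bar upright at (255,178) with the barb at (255,110) in line with it. The tray is at (130,265).

```bash
python3 - <<'E'
from h import *
from plant import ctrl
z=load("wrist1");im=z['im'];hsv=cv2.cvtColor(im,cv2.COLOR_RGB2HSV);P=cloud(z)
u0,v0,u1,v1=205,120,310,225
sub=np.zeros(im.shape[:2],bool);sub[v0:v1,u0:u1]=1
blue=sub&(hsv[...,0]>95)&(hsv[...,0]<120)&(hsv[...,1]>130)&(hsv[...,2]>70)
c=max(cv2.findContours(blue.astype(np.uint8),0,2)[0],key=cv2.contourArea);print('blue',cv2.minEnclosingCircle(c))
dark=sub&(hsv[...,2]<60)&(P[...,2]>.122)&(P[...,2]<.145)
dm=cv2.morphologyEx(dark.astype(np.uint8),cv2.MORPH_OPEN,np.ones((3,3)))
c=max(cv2.findContours(dm,0,2)[0],key=cv2.contourArea)
print('bar px',cv2.minAreaRect(c),'z',np.median(P[dm>0][:,2]))
Q=np.array([ray(z,*p[0],.133)[:2] for p in c]).astype(np.float32);r=cv2.minAreaRect(Q);print('bar',r)
Q=P[dm>0];print('depth bar',cv2.minAreaRect(Q[:,:2].astype(np.float32)))
(u,v),_=cv2.minEnclosingCircle(c)
# stereo: wrist bar centre & top0 bar centre
z2=load("top0");P2=cloud(z2);m=(P2[...,2]>.125)&(P2[...,2]<.15)&(abs(P2[...,0]-.523)<.05)&(abs(P2[...,1]+.428)<.05)&(z2['d']>0)
vv,uu=np.nonzero(m);u2,v2=(uu.min()+uu.max())/2,(vv.min()+vv.max())/2
print('uv',u,v,u2,v2)
def proj(z):return z['K']@np.c_[z['R'],z['t']]
X=cv2.triangulatePoints(proj(z),proj(z2),np.array([[u],[v]]),np.array([[u2],[v2]])).ravel();print('tri',X[:3]/X[3])
red=((hsv[...,0]<8)|(hsv[...,0]>172))&(hsv[...,1]>150)&(hsv[...,2]>50)&(z['d']>0)
print('red z',np.median(P[red],0))
s=ctrl.get_state();print(s['eef_pos'])
E
```

```text
blue ((238.5, 170.0), 1.8028756380081177)
bar px ((255.0, 180.0), (64.0, 16.0), 90.0) z 0.1319408487117904
bar ((0.5298373103141785, -0.432594358921051), (0.014327232725918293, 0.06154164299368858), 49.485015869140625)
depth bar ((0.5287941694259644, -0.43189340829849243), (0.014833957888185978, 0.061279382556676865), 50.29999542236328)
uv 255.0 180.0 292.0 197.5
tri [ 0.52571724 -0.42941681  0.11307259]
red z [ 0.53908746 -0.17415227  0.0041126 ]
[ 0.52550428 -0.42739461  0.23074668]
```

```bash
cat > bar.py <<'E'
from h import *
from plant import ctrl, viewer
import sys
def snap(n,tag):
    c=viewer.calibration(n); im,d=viewer.read_camera(n)
    cv2.imwrite(f"pics/{n}{tag}.png",im[:,:,::-1]); np.savez(f"pics/{n}{tag}.npz",im=im,d=d,**c)
    return load(f"{n}{tag}")
E
python3 - <<'E'
from bar import *
s=ctrl.get_state();print(s['time'],s['eef_pos'],s['dq'].round(4))
z=snap('wrist','2');zt=snap('top','2')
for z in (z,):
    im=z['im'];hsv=cv2.cvtColor(im,cv2.COLOR_RGB2HSV)
    cv2.imwrite("pics/wrist2_z.png",cv2.resize(im[100:230,200:315,::-1],None,fx=4.5,fy=4.5,interpolation=0))
print('cam centre',-z['R'].T@z['t'])
P=cloud(z);Pt=cloud(zt)
for n,P,d in (('w',P,z['d']),('t',Pt,zt['d'])):
    near=(abs(P[...,0]-.524)<.07)&(abs(P[...,1]+.43)<.07)&(d>0)
    for lo,hi in ((.097,.112),(.126,.142)):
        Q=P[near&(P[...,2]>lo)&(P[...,2]<hi)]
        print(n,lo,len(Q),cv2.minEnclosingCircle(Q[:,:2].astype(np.float32)) if len(Q) else 0, np.median(Q,0) if len(Q) else 0)
E
```

```text
1.0833 [ 0.52550428 -0.42739461  0.23074668] [-0.0488 -0.006   0.0045 -0.0233 -0.0004 -0.0942]
cam centre [ 0.59058945 -0.48240234  0.37334542]
w 0.097 3701 ((0.5266338586807251, -0.4318285584449768), 0.04134223610162735) [ 0.53090827 -0.43589936  0.10297346]
w 0.126 1132 ((0.5285462141036987, -0.4308830797672272), 0.03149046003818512) [ 0.52921435 -0.43342155  0.13219023]
t 0.097 46 ((0.5367316007614136, -0.43304550647735596), 0.03255147859454155) [ 0.52024546 -0.44520486  0.10324144]
t 0.126 9 ((0.5211613774299622, -0.4289194941520691), 0.0068358974531292915) [ 0.52139261 -0.43069068  0.13259727]
```

View pics/wrist2_z.png

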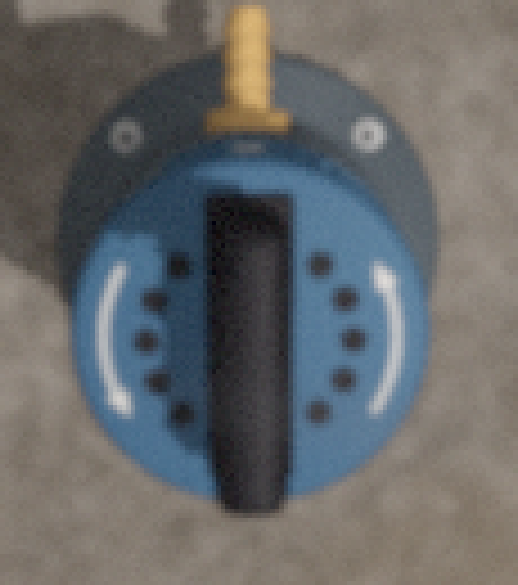

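View pics/top2.png

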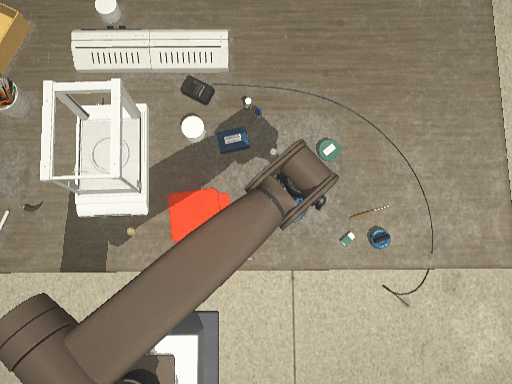

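Call:
step_arm(
  rows=[
    [[0,0,0],[0,0,0],0],
    [[0,0,0],[0,0,0],0],
  ],
)

```text
time: 1.35
eef_pos: [0.523, -0.4302, 0.2312]
tcp_rot: [-0.298, 0.641, -0.641, 0.298]
contact_force: [0.1, -1.0, -0.8]
opening: 1.003
```

```bash
python3 - <<'E'
from bar import *
s=ctrl.get_state();print(s['time'],s['eef_pos'],s['dq'].round(4))
z=snap('wrist','3');im=z['im'];hsv=cv2.cvtColor(im,cv2.COLOR_RGB2HSV)
P=cloud(z)
near=np.zeros(im.shape[:2],bool);near[120:225,205:310]=1
v=im.max(-1)
dk=((v<85)&near).astype(np.uint8)
n,l,st,ce=cv2.connectedComponentsWithStats(dk)
H=[]
for i in range(1,n):
    print(st[i],ce[i].round(1),ray(z,*ce[i],.103).round(4))
top=near&(P[...,2]>.1295)&(P[...,2]<.136)&(v<90)
vv,uu=np.nonzero(top);print('top rows',vv.min(),vv.max(),uu.min(),uu.max())
for row in range(140,216,4):
    r=z; print(row,im[row,255],P[row,255].round(4))
# white arrows
w=(near&(hsv[...,1]<90)&(v>130)).astype(np.uint8)
n,l,st,ce=cv2.connectedComponentsWithStats(w)
for i in range(1,n):
    if st[i,4]>15: print('white',st[i],ce[i].round(1),ray(z,*ce[i],.103).round(4))
E
```

```text
1.35 [ 0.52303592 -0.43019993  0.23120031] [-0.002  -0.001  -0.0015  0.0015  0.0003  0.0067]
[ 205  120   66   47 1106] [224.  135.1] [ 0.5743 -0.4378  0.103 ]
[219 121   1   1   1] [219. 121.] [ 0.5874 -0.4431  0.103 ]
[274 136   1   1   1] [274. 136.] [ 0.5423 -0.4745  0.103 ]
[235 140   1   1   1] [235. 140.] [ 0.5638 -0.4428  0.103 ]
[ 228  141   33   73 1495] [248.6 175.9] [ 0.5272 -0.4291  0.103 ]
[229 147   1   1   1] [229. 147.] [ 0.5625 -0.4337  0.103 ]
[224 149   1   1   1] [224. 149.] [ 0.5642 -0.4286  0.103 ]
[233 148   2   1   2] [233.5 148. ] [ 0.5588 -0.4364  0.103 ]
[231 150   1   1   1] [231. 150.] [ 0.5589 -0.4332  0.103 ]
[237 151   1   1   1] [237. 151.] [ 0.5544 -0.4371  0.103 ]
[265 157   4   4  14] [266.5 158.3] [ 0.5297 -0.4548  0.103 ]
[236 165   1   1   1] [236. 165.] [ 0.5442 -0.4269  0.103 ]
[271 164   3   4  11] [272.1 165.6] [ 0.5202 -0.4544  0.103 ]
[272 173   4   4  11] [273.8 174.8] [ 0.5115 -0.4497  0.103 ]
[226 174   5   4  15] [228.1 175.5] [ 0.5411 -0.4135  0.103 ]
[234 175   1   1   1] [234. 175.] [ 0.5376 -0.4184  0.103 ]
[236 177   2   2   2] [
[... 744 characters left out ...]

188 [67 68 71] [ 0.5211 -0.4323  0.1326]
192 [70 66 69] [ 0.5181 -0.4297  0.1324]
196 [65 65 66] [ 0.515  -0.4271  0.1323]
200 [62 58 62] [ 0.5122 -0.4248  0.1332]
204 [65 65 67] [ 0.509  -0.4221  0.133 ]
208 [69 64 68] [ 0.5057 -0.4194  0.1327]
212 [58 56 61] [ 0.5023 -0.4165  0.1319]
white [ 236  120   74  105 2499] [292.5 181.2] [ 0.4938 -0.4601  0.103 ]
white [275 126   7   8  43] [278.  129.4] [ 0.5448 -0.4814  0.103 ]
white [277 157  10  36 196] [281.7 174.4] [ 0.5068 -0.4561  0.103 ]
white [217 158   9  35 168] [220.3 175.8] [ 0.546  -0.4071  0.103 ]
white [205 165   8  38 202] [207.8 183.3] [ 0.5483 -0.3917  0.103 ]
white [205 194  38  31 402] [221.8 212.7] [ 0.5144 -0.3806  0.103 ]
```

Call:
step_arm(
  rows=[
    [[0,-7,0],[0,0,0],0],
    [[0,-14,0],[0,0,0],0],
    [[0,-21,0],[0,0,0],0],
    [[0,-28,0],[0,0,0],0],
    [[0,-35,0],[0,0,0],0],
    [[0,-42,0],[0,0,0],0],
    [[0,-49,0],[0,0,0],0],
    [[0,-56,0],[0,0,0],0],
    [[0,-63,0],[0,0,0],0],
    [[0,-70,0],[0,0,0],0],
  ],
)

```text
time: 2.23
eef_pos: [0.5233, -0.4301, 0.2314]
tcp_rot: [0.613, -0.353, 0.353, -0.613]
contact_force: [-0.5, 0.2, 0.1]
opening: 1.002
```

Call:
step_arm(
  rows=[
    [[0,0,0],[0,0,0],0],
    [[0,0,0],[0,0,0],0],
    [[0,0,0],[0,0,0],0],
  ],
)

```text
time: 2.48
eef_pos: [0.5236, -0.4297, 0.2313]
tcp_rot: [0.611, -0.355, 0.355, -0.611]
contact_force: [-0.1, 0.3, 0.5]
opening: 0.996
```

```bash
python3 - <<'E'
from bar import *
s=ctrl.get_state();print(s['time'],s['eef_pos'],s['qpos'].round(3),s['dq'].round(4))
z=snap('wrist','4');im=z['im']
p=z['K']@(z['R']@[.525,-.43,.103]+z['t']);p=p[:2]/p[2];print(p)
u,v=p.astype(int)
cv2.imwrite("pics/wrist4_z.png",cv2.resize(im[v-60:v+60,u-60:u+60,::-1],None,fx=4.5,fy=4.5,interpolation=0))
hsv=cv2.cvtColor(im,cv2.COLOR_RGB2HSV);near=np.zeros(im.shape[:2],bool);near[v-50:v+50,u-50:u+50]=1
w=(near&(hsv[...,1]<90)&(im.max(-1)>130)).astype(np.uint8)
n,l,st,ce=cv2.connectedComponentsWithStats(w)
for i in range(1,n):
    if st[i,4]>15: print('white',st[i],ce[i].round(1),ray(z,*ce[i],.103).round(4))
dk=((im.max(-1)<85)&near).astype(np.uint8)
n,l,st,ce=cv2.connectedComponentsWithStats(dk)
for i in range(1,n):
    if 7<st[i,4]<40: print(st[i],ce[i].round(1),ray(z,*ce[i],.103).round(4))
E
```

```text
2.4833 [ 0.5236412  -0.4296701   0.23134424] [-0.837  0.291  1.57  -0.     1.28   0.216] [ 0.0061 -0.0014 -0.0005  0.0006 -0.0008 -0.0103]
[252.33628066 176.24959548]
white [213 126   6   9  17] [215.1 129.3] [ 0.5484 -0.3751  0.103 ]
white [202 134  11  17 112] [207.  141.3] [ 0.534  -0.3735  0.103 ]
white [217 139   7   7  36] [220.  141.9] [ 0.5399 -0.3849  0.103 ]
white [227 141  36  18 228] [242.8 147.6] [ 0.546  -0.4072  0.103 ]
white [ 202  161  100   65 2497] [260.4 204.9] [ 0.5017 -0.4532  0.103 ]
white [216 174   8  14  48] [219.2 181. ] [ 0.5036 -0.4029  0.103 ]
[292 126   7   3   9] [294.9 126.6] [ 0.589  -0.4408  0.103 ]
[245 153   4   4  11] [246.2 154.8] [ 0.5414 -0.4136  0.103 ]
```

View pics/wrist4_z.png

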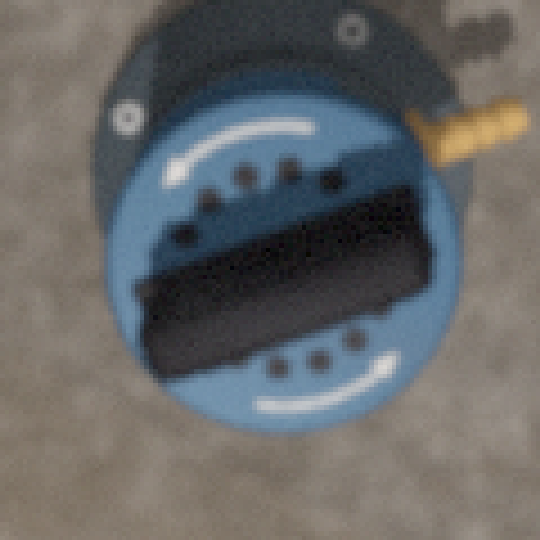

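```bash
cat > go.py <<'E'
from plant import ctrl
import numpy as np,sys
from scipy.spatial.transform import Rotation as R
def go(x,y,z,yaw):
    s=ctrl.get_state();M=R.from_quat(s['tcp_rot']).as_matrix()
    a=np.radians(yaw);X=np.array([np.cos(a),np.sin(a),0]);Y=np.array([0,0,-1.])
    T=np.column_stack([X,Y,np.cross(X,Y)])
    print('t',s['time'],'pos',s['eef_pos'].round(4),'yaw',np.degrees(np.arctan2(M[1,0],M[0,0])).round(2),'tilt',M[2].round(4),'F',s['contact_force'].round(1),'T',s['wrist_torque'].round(2),'open',s['opening'].round(3),'q6',s['qpos'][5].round(2))
    print('turn',R.from_matrix(M.T@T).as_rotvec(degrees=True).round(2),'shift',(M.T@(np.array([x,y,z])-s['eef_pos'])*1e3).round(1))
if __name__=="__main__": go(*map(float,sys.argv[1:]))
E
python3 go.py .5264 -.4316 .17 -129
```

```text
Traceback (most recent call last):
  File "go.py", line 10, in <module>
    if __name__=="__main__": go(*map(float,sys.argv[1:]))
                             ~~^^^^^^^^^^^^^^^^^^^^^^^^^^
  File "go.py", line 8, in go
    print('t',s['time'],'pos',s['eef_pos'].round(4),'yaw',np.degrees(np.arctan2(M[1,0],M[0,0])).round(2),'tilt',M[2].round(4),'F',s['contact_force'].round(1),'T',s['wrist_torque'].round(2),'open',s['opening'].round(3),'q6',s['qpos'][5].round(2))
                                                                                                                                                                                                    ^^^^^^^^^^^^^^^^^^
AttributeError: 'float' object has no attribute 'round'
```

```bash
sed -i "s/s\['opening'\].round(3)/round(s['opening'],3)/" go.py; python3 go.py .5264 -.4316 .17 -129
```

```text
t 2.5333 pos [ 0.5238 -0.4296  0.2314] yaw -60.25 tilt [ 0. -1. -0.] F [ 0.4 -0.5 -0.8] T [ 0.03 -0.09 -0.02] open 0.999 q6 0.22
turn [-0.   68.75  0.  ] shift [ 3.1 61.4  1.3]
```

Call:
step_arm(
  rows=[
    [[0,7,0],[0,3,0],0],
    [[0,14,0],[1,9,0],0],
    [[0,21,0],[1,16,0],0],
    [[0,28,0],[1,23,0],0],
    [[0,35,0],[2,30,1],0],
    [[0,42,0],[2,37,1],0],
    [[0,49,0],[3,44,1],0],
    [[0,56,0],[3,51,1],0],
    [[0,63,0],[3,57,1],0],
    [[0,68.8,0],[3,61,1],0],
  ],
)

```text
time: 3.37
eef_pos: [0.5261, -0.4312, 0.1694]
tcp_rot: [-0.303, 0.639, -0.639, 0.302]
contact_force: [-1.2, -0.5, 0.4]
opening: 0.999
```

Call:
step_arm(
  rows=[
    [[0,0,0],[0,0,0],0],
    [[0,0,0],[0,0,0],0],
    [[0,0,0],[0,0,0],0],
    [[0,0,0],[0,0,0],0],
  ],
)

```text
time: 3.7
eef_pos: [0.5266, -0.4316, 0.171]
tcp_rot: [0.305, -0.637, 0.638, -0.305]
contact_force: [0.1, -0.1, -0.3]
opening: 1.002
```

```bash
python3 go.py .5264 -.4316 .108 -129
```

```text
t 3.7 pos [ 0.5266 -0.4316  0.171 ] yaw -128.85 tilt [ 1.e-04 -1.e+00  1.e-03] F [ 0.1 -0.1 -0.3] T [0.04 0.04 0.02] open 1.002 q6 1.41
turn [-0.05  0.15  0.01] shift [ 0.1 63.  -0.2]
```

Call:
step_arm(
  rows=[
    [[0,0,0],[0,8,0],0],
    [[0,0,0],[0,20,0],0],
    [[0,0,0],[0,32,0],0],
    [[0,0,0],[0,44,0],0],
    [[0,0,0],[0,54,0],0],
    [[0,0,0],[0,60,0],0],
    [[0,0,0],[0,63,0],0],
    [[0,0,0],[0,63,0],0],
    [[0,0,0],[0,63,0],0],
  ],
)

```text
time: 4.45
eef_pos: [0.5266, -0.4316, 0.1075]
tcp_rot: [0.305, -0.638, 0.638, -0.305]
contact_force: [0.0, -0.2, 0.4]
opening: 1.002
```

```bash
python3 go.py .5264 -.4316 .108 -129; python3 -c "
from bar import *
snap('wrist','5')"
```

```text
t 4.45 pos [ 0.5266 -0.4316  0.1075] yaw -128.91 tilt [ 1.e-04 -1.e+00  4.e-04] F [ 0.  -0.2  0.4] T [ 0.04 -0.04 -0.02] open 1.002 q6 1.41
turn [-0.02  0.09  0.  ] shift [ 0.1 -0.5 -0.1]
```

View pics/wrist5.png

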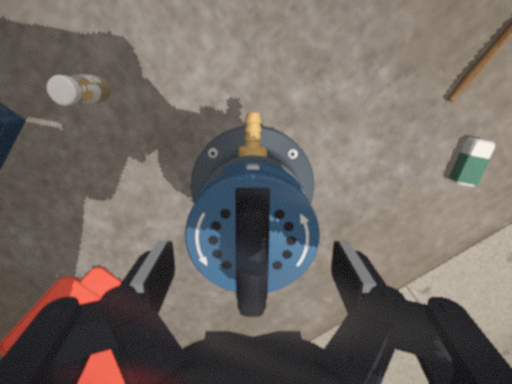

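The bar, at columns 236–270, is centred between the pads (160 and 345). Closing now.

Call:
step_arm(
  rows=[
    [[0,0,0],[0,0,0],0.5],
    [[0,0,0],[0,0,0],0.7],
    [[0,0,0],[0,0,0],0.8],
    [[0,0,0],[0,0,0],1],
    [[0,0,0],[0,0,0],1],
    [[0,0,0],[0,0,0],1],
    [[0,0,0],[0,0,0],1],
    [[0,0,0],[0,0,0],1],
  ],
  newtons=70,
)

```text
time: 5.17
eef_pos: [0.5265, -0.4313, 0.1077]
tcp_rot: [-0.305, 0.638, -0.638, 0.305]
contact_force: [0.4, 0.8, 2.1]
opening: 0.172
```

```bash
python3 go.py .5264 -.4316 .100 -129; python3 -c "
from bar import *
snap('wrist','6');snap('scene','6')"
```

```text
t 5.1667 pos [ 0.5265 -0.4313  0.1077] yaw -128.92 tilt [-1.e-04 -1.e+00  1.e-04] F [0.4 0.8 2.1] T [ 0.1   0.1  -0.01] open 0.172 q6 1.41
turn [-0.    0.08 -0.01] shift [0.2 7.7 0.1]
```

View pics/wrist6.png

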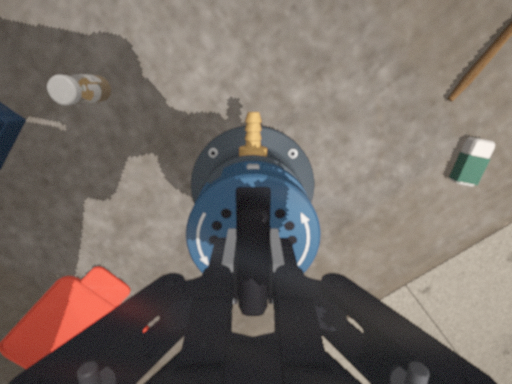

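The pads are holding the bar. Pressing down 7 mm.

Call:
step_arm(
  rows=[
    [[0,0,0],[0,1,0],1],
    [[0,0,0],[0,2,0],1],
    [[0,0,0],[0,3,0],1],
    [[0,0,0],[0,4,0],1],
    [[0,0,0],[0,5,0],1],
    [[0,0,0],[0,6,0],1],
    [[0,0,0],[0,7,0],1],
    [[0,0,0],[0,7,0],1],
    [[0,0,0],[0,7,0],1],
    [[0,0,0],[0,7,0],1],
  ],
)

```text
time: 6.1
eef_pos: [0.5265, -0.4314, 0.1026]
tcp_rot: [-0.305, 0.638, -0.638, 0.305]
contact_force: [-3.1, 4.0, 9.4]
opening: 0.174
```

```bash
python3 go.py .5264 -.4316 .101 -129; python3 - <<'E'
from bar import *
z=snap('wrist','7');im=z['im'];P=cloud(z)
z5=load('wrist6');P5=cloud(z5)
for n,Q,i in(('6',P5,z5),('7',P,z)):
    hsv=cv2.cvtColor(i['im'],cv2.COLOR_RGB2HSV)
    b=(hsv[...,0]>95)&(hsv[...,0]<120)&(hsv[...,1]>110)&(i['d']>0)&(abs(Q[...,2]-.1)<.012)&(np.hypot(Q[...,0]-.5264,Q[...,1]+.4316)<.037)
    print(n,b.sum(),np.median(Q[b][:,2]))
E
```

```text
t 6.1 pos [ 0.5265 -0.4314  0.1026] yaw -128.9 tilt [-0.e+00 -1.e+00 -4.e-04] F [-3.1  4.   9.4] T [ 0.66  0.63 -0.05] open 0.174 q6 1.41
turn [ 0.02  0.1  -0.  ] shift [0.3 1.6 0.1]
6 1603 0.10301714786257375
7 1590 0.09792150441081296
```

Call:
step_arm(
  rows=[
    [[0,0,0],[0,0.5,-0.5],1],
    [[0,0,0],[0,1,-1],1],
    [[0,0,0],[0,1.5,-1],1],
    [[0,0,0],[0,2,-1],1],
    [[0,0,0],[0,2,-1],1],
    [[0,0,0],[0,2,-1],1],
  ],
)

```text
time: 6.65
eef_pos: [0.5265, -0.4314, 0.1014]
tcp_rot: [0.305, -0.637, 0.639, -0.305]
contact_force: [-2.2, 4.0, 11.3]
opening: 0.174
```

```bash
python3 go.py .5264 -.4316 .101 -129; python3 - <<'E'
from bar import *
i=snap('wrist','8');Q=cloud(i)
hsv=cv2.cvtColor(i['im'],cv2.COLOR_RGB2HSV)
b=(hsv[...,0]>95)&(hsv[...,0]<120)&(hsv[...,1]>110)&(i['d']>0)&(abs(Q[...,2]-.1)<.012)&(np.hypot(Q[...,0]-.5264,Q[...,1]+.4316)<.037)
print(b.sum(),np.median(Q[b][:,2]))
E
```

```text
t 6.65 pos [ 0.5265 -0.4314  0.1014] yaw -128.91 tilt [ 1.0e-04 -1.0e+00  2.4e-03] F [-2.2  4.  11.3] T [ 0.64  0.39 -0.  ] open 0.174 q6 1.41
turn [-0.14  0.09  0.  ] shift [0.2 0.4 0. ]
1577 0.09675257892297953
```

Call:
step_arm(
  rows=[
    [[0,-3,0],[0,0.5,0],1],
    [[0,-6,0],[0,0.5,0],1],
    [[0,-9,0],[0,0.5,0],1],
    [[0,-12,0],[0,0.5,0],1],
    [[0,-15,0],[0,0.5,0],1],
    [[0,-18,0],[0,0.5,0],1],
    [[0,-20,0],[0,0.5,0],1],
    [[0,-20,0],[0,0.5,0],1],
  ],
)

```text
time: 7.37
eef_pos: [0.5274, -0.4316, 0.1014]
tcp_rot: [0.411, -0.574, 0.577, -0.412]
contact_force: [0.1, 2.8, 9.9]
opening: 0.171
```

```bash
python3 go.py .5264 -.4316 .101 -49; python3 - <<'E'
from bar import *
i=snap('wrist','9');Q=cloud(i)
hsv=cv2.cvtColor(i['im'],cv2.COLOR_RGB2HSV)
b=(hsv[...,0]>95)&(hsv[...,0]<120)&(hsv[...,1]>110)&(i['d']>0)&(abs(Q[...,2]-.1)<.012)&(np.hypot(Q[...,0]-.5264,Q[...,1]+.4316)<.037)
print(b.sum(),np.median(Q[b][:,2]))
E
```

```text
t 7.3667 pos [ 0.5274 -0.4316  0.1014] yaw -108.86 tilt [ 0.001  -1.      0.0047] F [0.1 2.8 9.9] T [ 0.59  0.08 -0.01] open 0.171 q6 1.06
turn [ -0.21 -59.86   0.19] shift [ 0.4  0.4 -0.9]
1593 0.09679396376474485
```

View pics/wrist9.png

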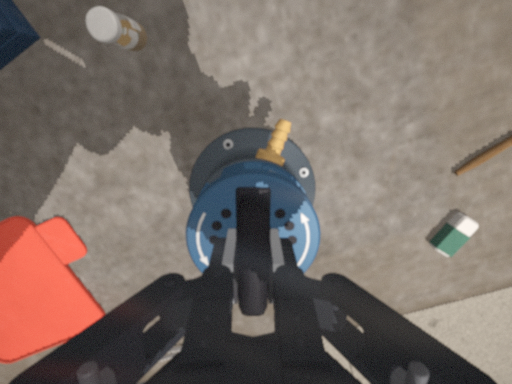

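The cover turns with the tool: the barb now lies off the bar's line, and the cover is still about 6.2 mm down. Continuing.

Call:
step_arm(
  rows=[
    [[0,-4,0],[0,0.3,0],1],
    [[0,-8,0],[0,0.3,0],1],
    [[0,-12,0],[0,0.3,0],1],
    [[0,-16,0],[0,0.3,0],1],
    [[0,-20,0],[0,0.3,0],1],
    [[0,-24,0],[0,0.3,0],1],
    [[0,-28,0],[0,0.3,0],1],
    [[0,-32,0],[0,0.3,0],1],
    [[0,-36,0],[0,0.3,0],1],
    [[0,-40,0],[0,0.3,0],1],
  ],
)

```text
time: 8.25
eef_pos: [0.5274, -0.4312, 0.101]
tcp_rot: [-0.583, 0.398, -0.401, 0.584]
contact_force: [-0.2, 4.7, 10.3]
opening: 0.175
```

```bash
python3 go.py .5264 -.4316 .101 -49
```

```text
t 8.25 pos [ 0.5274 -0.4312  0.101 ] yaw -68.77 tilt [ 0.0027 -1.      0.0032] F [-0.2  4.7 10.3] T [ 0.71  0.09 -0.2 ] open 0.175 q6 0.36
turn [ -0.15 -19.77   0.19] shift [ 0.   0.  -1.1]
```

Call:
step_arm(
  rows=[
    [[0,-3,0],[0,0,0],1],
    [[0,-6,0],[0,0,0],1],
    [[0,-9,0],[0,0,0],1],
    [[0,-12,0],[0,0,0],1],
    [[0,-15,0],[0,0,0],1],
    [[0,-18,0],[0,0,0],1],
    [[0,-19.8,0],[0,0,0],1],
    [[0,-19.8,0],[0,0,0],1],
    [[0,-19.8,0],[0,0,0],1],
  ],
)

```text
time: 9.0
eef_pos: [0.5273, -0.4309, 0.101]
tcp_rot: [-0.643, 0.293, -0.295, 0.643]
contact_force: [-0.5, 5.1, 11.6]
opening: 0.174
```

```bash
python3 go.py .5264 -.4316 .135 -49; python3 - <<'E'
from bar import *
snap('wrist','10')
E
```

```text
t 9.0 pos [ 0.5273 -0.4309  0.101 ] yaw -49.11 tilt [ 0.003 -1.     0.002] F [-0.5  5.1 11.6] T [ 0.82  0.15 -0.01] open 0.174 q6 0.02
turn [-0.11 -0.11  0.17] shift [  0.1 -34.1  -1.1]
```

View pics/wrist10.png

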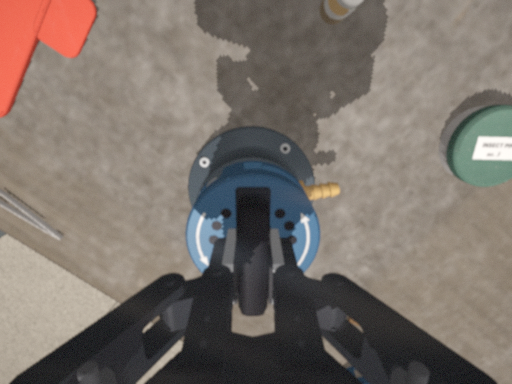

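Call:
step_arm(
  rows=[
    [[0,0,0],[-0.5,-1,0.5],1],
    [[0,0,0],[-0.8,-2.5,0.6],1],
    [[0,0,0],[-0.8,-4,0.6],1],
    [[0,0,0],[-0.8,-6,0.6],1],
    [[0,0,0],[-0.8,-8,0.6],1],
    [[0,0,0],[-0.8,-10,0.6],1],
    [[0,0,0],[-0.8,-12,0.6],1],
    [[0,0,0],[-0.8,-12,0.6],1],
  ],
)

```text
time: 9.72
eef_pos: [0.526, -0.4303, 0.1101]
tcp_rot: [0.644, -0.293, 0.295, -0.643]
contact_force: [2.6, -0.8, 2.6]
opening: 0.175
```

```bash
python3 go.py .5264 -.4316 .135 -49
```

```text
t 9.7167 pos [ 0.526  -0.4303  0.1101] yaw -49.11 tilt [ 0.0024 -1.     -0.    ] F [ 2.6 -0.8  2.6] T [-0.09 -0.29 -0.05] open 0.175 q6 0.02
turn [ 0.   -0.11  0.14] shift [  1.3 -24.9  -0.6]
```

It is 2.4 mm above the locked height and the force is still upward, so it is free. Continuing the lift.

Call:
step_arm(
  rows=[
    [[0,0,0],[0,-2,0],1],
    [[0,0,0],[0,-4,0],1],
    [[0,0,0],[0,-6,0],1],
    [[0,0,0],[0,-8,0],1],
    [[0,0,0],[0,-10,0],1],
    [[0,0,0],[0,-12,0],1],
  ],
)

```text
time: 10.22
eef_pos: [0.5254, -0.4295, 0.121]
tcp_rot: [-0.643, 0.294, -0.294, 0.643]
contact_force: [4.0, -1.5, -4.0]
opening: 0.169
```

```bash
python3 go.py .5264 -.4316 .18 -49
```

```text
t 10.2167 pos [ 0.5254 -0.4295  0.121 ] yaw -49.12 tilt [-8.e-04 -1.e+00  2.e-04] F [ 4.  -1.5 -4. ] T [-0.39 -0.76  0.03] open 0.169 q6 0.02
turn [-0.01 -0.12 -0.05] shift [  2.2 -59.   -0.6]
```

Call:
step_arm(
  rows=[
    [[0,0,0],[0.5,-3,0],1],
    [[0,0,0],[0.8,-7,0],1],
    [[0,0,0],[0.8,-12,0],1],
    [[0,0,0],[0.8,-17,0],1],
    [[0,0,0],[0.8,-22,0],1],
    [[0,0,0],[0.8,-29,0],1],
    [[0,0,0],[0.8,-38,0],1],
    [[0,0,0],[0.8,-50,0],1],
    [[0,0,0],[0.8,-62,0],1],
    [[0,0,0],[0.8,-70,0],1],
  ],
)

```text
time: 11.05
eef_pos: [0.5266, -0.431, 0.1944]
tcp_rot: [0.644, -0.293, 0.295, -0.643]
contact_force: [-0.1, 0.3, -0.3]
opening: 0.179
```

```bash
python3 go.py .4945 -.149 .18 -49; python3 - <<'E'
from bar import *
snap('wrist','11');snap('scene','11')
E
```

```text
t 11.05 pos [ 0.5266 -0.431   0.1944] yaw -49.11 tilt [ 0.0029 -1.      0.    ] F [-0.1  0.3 -0.3] T [ 0.01 -0.   -0.03] open 0.179 q6 0.02
turn [-0.   -0.11  0.17] shift [-234.2   13.7  160.3]
```

View pics/wrist11.png

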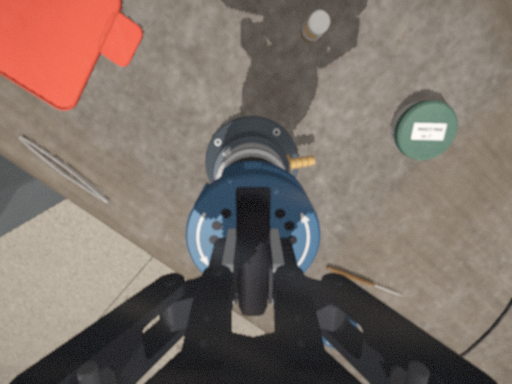

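View pics/scene11.png

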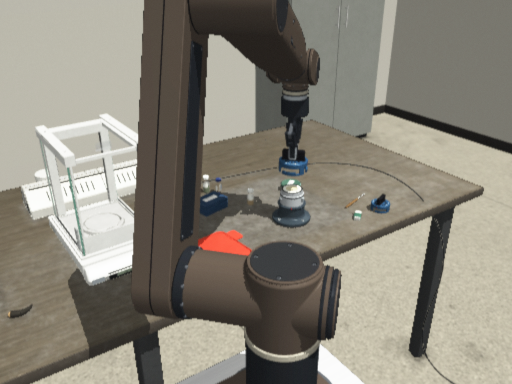

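Call:
step_arm(
  rows=[
    [[0,0,0],[-8,0,6],1],
    [[0,0,0],[-28,0,19],1],
    [[0,0,0],[-53,0,37],1],
    [[0,0,0],[-81,0,56],1],
    [[0,0,0],[-110,0,76],1],
    [[0,0,0],[-139,0,97],1],
    [[0,0,0],[-168,0,117],1],
    [[0,0,0],[-195,0,136],1],
    [[0,0,0],[-217,0,151],1],
    [[0,0,0],[-230,0,160],1],
  ],
)

```text
time: 11.98
eef_pos: [0.4948, -0.1479, 0.1902]
tcp_rot: [-0.643, 0.294, -0.292, 0.644]
contact_force: [-0.7, 0.7, -0.6]
opening: 0.173
```

Call:
step_arm(
  rows=[
    [[0,0,0],[0,0,0],1],
    [[0,0,0],[0,0,0],1],
    [[0,0,0],[0,0,0],1],
  ],
)

```text
time: 12.23
eef_pos: [0.4963, -0.1519, 0.1912]
tcp_rot: [0.643, -0.294, 0.294, -0.643]
contact_force: [-0.7, 0.4, -2.3]
opening: 0.172
```

```bash
python3 go.py .497 -.152 .06 -49; python3 - <<'E'
from bar import *
z=snap('wrist','12');snap('scene','12')
im=z['im'];P=cloud(z);hsv=cv2.cvtColor(im,cv2.COLOR_RGB2HSV)
b=(hsv[...,0]>95)&(hsv[...,0]<120)&(hsv[...,1]>110)&(z['d']>0)&(np.hypot(P[...,0]-.497,P[...,1]+.152)<.037)&(P[...,2]>.1)
Q=P[b];print('cover top z',np.median(Q[:,2]));
v=im.max(-1);w=((hsv[...,1]<90)&(v>130)&(abs(P[...,2]-.19)<.02)).astype(np.uint8)
n,l,st,ce=cv2.connectedComponentsWithStats(w)
for i in range(1,n):
    if st[i,4]>60: print('white',st[i],ce[i].round(1),ray(z,*ce[i],np.median(Q[:,2])).round(4))
E
```

```text
t 12.2333 pos [ 0.4963 -0.1519  0.1912] yaw -49.11 tilt [-2.e-04 -1.e+00 -4.e-04] F [-0.7  0.4 -2.3] T [ 0.   -0.01  0.04] open 0.172 q6 0.36
turn [ 0.03 -0.11 -0.01] shift [  0.5 131.2   0.5]
cover top z 0.1865875839348384
white [ 186  210   38   62 1303] [201.3 238. ] [ 0.4767 -0.1295  0.1866]
white [297 215  14  52 329] [305.2 239.4] [ 0.517  -0.1775  0.1866]
```

View pics/wrist12.png

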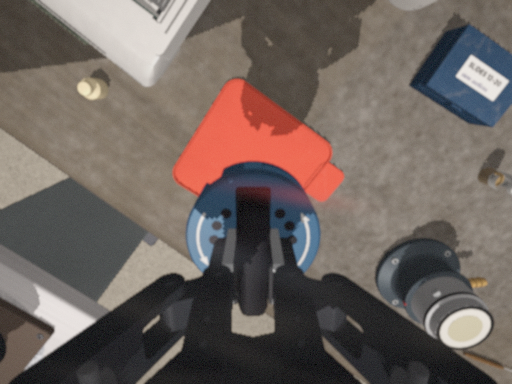

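View pics/scene12.png

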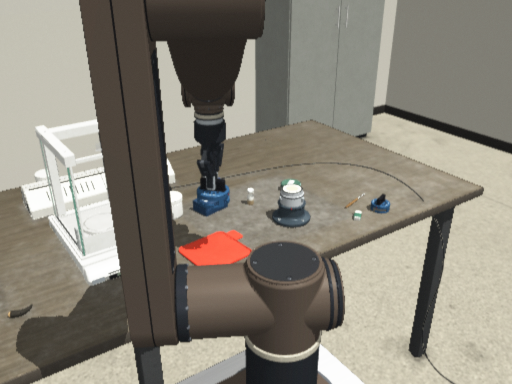

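```bash
python3 - <<'E'
from h import *
z=load('wrist12');im=z['im'];P=cloud(z);hsv=cv2.cvtColor(im,cv2.COLOR_RGB2HSV)
red=((hsv[...,0]<8)|(hsv[...,0]>172))&(hsv[...,1]>150)&(hsv[...,2]>50)
r=red&(z['d']>0)&(P[...,2]<.03);print('z',np.median(P[r][:,2]))
Q=np.array([ray(z,u,v,.004)[:2] for v,u in zip(*np.nonzero(red))])
Q=Q[(Q[:,0]>.38)&(Q[:,0]<.62)]
print('x hi',np.percentile(Q[:,0],99.8),'xlo',np.percentile(Q[:,0],.2),'y hi',np.percentile(Q[:,1],99.8),'y lo',np.percentile(Q[:,1],.2))
# plate -y edge excluding tab: per x slice
for x in np.arange(.42,.58,.01):
    q=Q[abs(Q[:,0]-x)<.005]
    if len(q): print(round(x,3),q[:,1].min().round(4),q[:,1].max().round(4))
for n in ('wrist2','wrist3'):
    z=load(n);hsv=cv2.cvtColor(z['im'],cv2.COLOR_RGB2HSV);red=((hsv[...,0]<8)|(hsv[...,0]>172))&(hsv[...,1]>150)&(hsv[...,2]>50)
    Q=np.array([ray(z,u,v,.004)[:2] for v,u in zip(*np.nonzero(red))]);print(n,Q.min(0),Q.max(0))
z=load('scene12');P=cloud(z);hsv=cv2.cvtColor(z['im'],cv2.COLOR_RGB2HSV);red=((hsv[...,0]<8)|(hsv[...,0]>172))&(hsv[...,1]>150)&(hsv[...,2]>50)
Q=np.array([ray(z,u,v,.004)[:2] for v,u in zip(*np.nonzero(red))]);print('scene',Q.min(0),Q.max(0),np.median(P[red&(z['d']>0)],0))
E
```

```text
z 0.004283537310414498
x hi 0.5731319961443908 xlo 0.41812643599095217 y hi -0.07179998670629964 y lo -0.25145076179194364
0.42 -0.1273 -0.0852
0.43 -0.1267 -0.0826
0.44 -0.1306 -0.0813
0.45 -0.133 -0.0799
0.46 -0.1754 -0.0792
0.47 -0.1897 -0.0783
0.48 -0.1928 -0.0765
0.49 -0.1445 -0.0759
0.5 -0.1565 -0.0745
0.51 -0.2398 -0.0739
0.52 -0.2534 -0.0722
0.53 -0.2533 -0.0716
0.54 -0.2522 -0.0704
0.55 -0.2511 -0.0702
0.56 -0.2501 -0.0735
0.57 -0.2184 -0.1108
wrist2 [ 0.4191579  -0.25440521] [ 0.57418032 -0.0688396 ]
wrist3 [ 0.42073498 -0.25460448] [ 0.57444508 -0.06800397]
scene [ 0.42116486 -0.25353643] [ 0.57802781 -0.06843018] [ 0.49894915 -0.15540059  0.00684249]
```

The tray is rotated about 5°, its centre is about (0.496, -0.150), and its top is at z = 0.004. The cover is over it with more than 30 mm of margin, so I'll descend.

Call:
step_arm(
  rows=[
    [[0,0,0],[0,6,0],1],
    [[0,0,0],[0,20,0],1],
    [[0,0,0],[0,38,0],1],
    [[0,0,0],[0,58,0],1],
    [[0,0,0],[0,78,0],1],
    [[0,0,0],[0,98,0],1],
    [[0,0,0],[0,115,0],1],
    [[0,0,0],[0,127,0],1],
    [[0,0,0],[0,134,0],1],
    [[0,0,0],[0,138,0],1],
  ],
)

```text
time: 13.17
eef_pos: [0.496, -0.1519, 0.0523]
tcp_rot: [-0.643, 0.295, -0.293, 0.643]
contact_force: [0.4, -0.5, -2.0]
opening: 0.172
```

Call:
step_arm(
  rows=[
    [[0,0,0],[0,0,0],1],
    [[0,0,0],[0,0,0],1],
  ],
)

```text
time: 13.33
eef_pos: [0.497, -0.1522, 0.0541]
tcp_rot: [0.643, -0.294, 0.294, -0.643]
contact_force: [0.3, -1.1, -1.5]
opening: 0.167
```

```bash
python3 go.py .496 -.151 .0426 -49; python3 - <<'E'
from bar import *
snap('wrist','13')
z=snap('scene','13');p=z['K']@(z['R']@[.497,-.15,.03]+z['t']);u,v=(p[:2]/p[2]).astype(int);print(u,v)
cv2.imwrite("pics/scene13_z.png",cv2.resize(z['im'][v-50:v+50,u-60:u+60,::-1],None,fx=5,fy=5,interpolation=2))
E
```

```text
t 13.3333 pos [ 0.497  -0.1522  0.0541] yaw -49.12 tilt [ 1.e-03 -1.e+00  4.e-04] F [ 0.3 -1.1 -1.5] T [-0.03 -0.01  0.04] open 0.167 q6 0.36
turn [-0.02 -0.12  0.06] shift [-1.6 11.5 -0. ]
213 242
```

View pics/scene13_z.png

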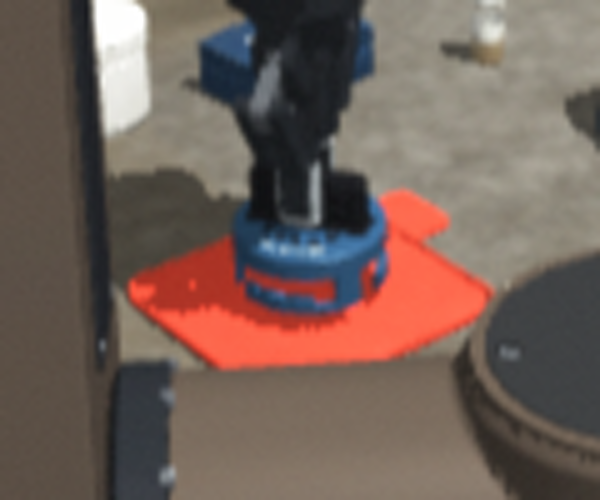

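View pics/wrist13.png

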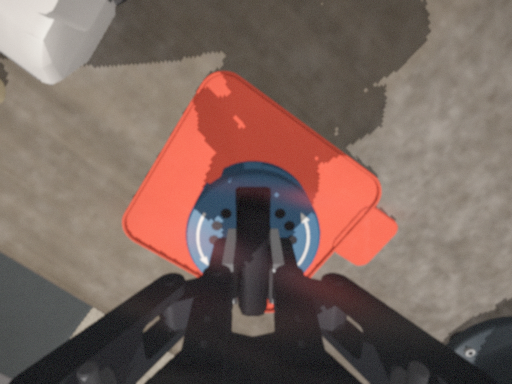

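The cover sits level over the middle of the tray, its rim about 11 mm above the plate. I'll go down the last part slowly.

Call:
step_arm(
  rows=[
    [[0,0,0],[0,2,0],1],
    [[0,0,0],[0,4,0],1],
    [[0,0,0],[0,6,0],1],
    [[0,0,0],[0,7.5,0],1],
    [[0,0,0],[0,8.5,0],1],
    [[0,0,0],[0,9.5,0],1],
    [[0,0,0],[0,10,0],1],
    [[0,0,0],[0,10.3,0],1],
    [[0,0,0],[0,10.3,0],1],
  ],
)

```text
time: 14.18
eef_pos: [0.4965, -0.1517, 0.0431]
tcp_rot: [-0.643, 0.294, -0.294, 0.643]
contact_force: [-0.6, -0.4, -2.0]
opening: 0.173
```

```bash
python3 go.py .496 -.151 .0426 -49
```

```text
t 14.1833 pos [ 0.4965 -0.1517  0.0431] yaw -49.11 tilt [-1.e-04 -1.e+00 -1.e-04] F [-0.6 -0.4 -2. ] T [-0.02  0.01 -0.02] open 0.173 q6 0.36
turn [ 0.   -0.11 -0.01] shift [-0.8  0.5  0.1]
```

Call:
step_arm(
  rows=[
    [[0,0,0],[0,0.3,0],1],
    [[0,0,0],[0,0.6,0],1],
    [[0,0,0],[0,0.9,0],1],
    [[0,0,0],[0,1.0,0],1],
    [[0,0,0],[0,1.0,0],1],
  ],
)

```text
time: 14.6
eef_pos: [0.4966, -0.1518, 0.0428]
tcp_rot: [0.643, -0.294, 0.294, -0.643]
contact_force: [-3.1, 1.0, 4.2]
opening: 0.174
```

```bash
python3 go.py .496 -.151 .0426 -49
```

```text
t 14.6 pos [ 0.4966 -0.1518  0.0428] yaw -49.11 tilt [-0.e+00 -1.e+00 -1.e-04] F [-3.1  1.   4.2] T [ 0.14  0.37 -0.02] open 0.174 q6 0.36
turn [ 0.   -0.11 -0.  ] shift [-1.   0.2  0.1]
```

Contact: the force is +4 N and z matches what I expected. Releasing.

Call:
step_arm(
  rows=[
    [[0,0,0],[0,-0.6,0],1],
    [[0,0,0],[0,-0.6,0],1],
    [[0,0,0],[0,-0.6,0],0.75],
    [[0,0,0],[0,-0.6,0],0.65],
    [[0,0,0],[0,-0.6,0],0.5],
    [[0,0,0],[0,-0.6,0],0.5],
    [[0,0,0],[0,-0.6,0],0.5],
    [[0,0,0],[0,-0.6,0],0.5],
  ],
  newtons=30,
)

```text
time: 15.27
eef_pos: [0.4965, -0.1518, 0.0428]
tcp_rot: [0.643, -0.294, 0.294, -0.643]
contact_force: [0.4, -0.4, 0.3]
opening: 0.5
```

```bash
python3 go.py .496 -.151 .16 -49; python3 -c "
from bar import *
snap('wrist','14')"
```

```text
t 15.2667 pos [ 0.4965 -0.1518  0.0428] yaw -49.11 tilt [ 1.e-04 -1.e+00  1.e-04] F [ 0.4 -0.4  0.3] T [ 0.03 -0.02  0.  ] open 0.5 q6 0.36
turn [-0.   -0.11  0.01] shift [-9.000e-01 -1.172e+02  1.000e-01]
```

View pics/wrist14.png

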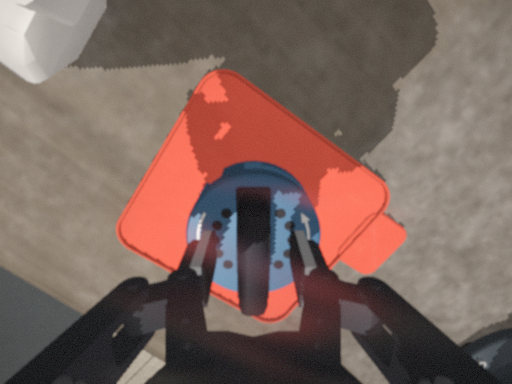

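The pads are clear on both sides of the bar. Retreating straight up.

Call:
step_arm(
  rows=[
    [[0,0,0],[0,-4,0],0.5],
    [[0,0,0],[0,-12,0],0.5],
    [[0,0,0],[0,-24,0],0.5],
    [[0,0,0],[0,-40,0],0.5],
    [[0,0,0],[0,-58,0],0.5],
    [[0,0,0],[0,-78,0],0.5],
    [[0,0,0],[0,-98,0],0.5],
    [[0,0,0],[0,-120,0],0.5],
    [[0,0,0],[0,-138,0],0.5],
    [[0,0,0],[0,-145,0],0.5],
  ],
)

```text
time: 16.15
eef_pos: [0.4982, -0.1526, 0.1927]
tcp_rot: [0.643, -0.291, 0.296, -0.643]
contact_force: [1.0, -0.5, 0.3]
opening: 0.497
```

Call:
step_arm(
  rows=[
    [[0,0,0],[0,0,0],0.5],
    [[0,0,0],[0,0,0],0.5],
    [[0,0,0],[0,0,0],0.5],
  ],
)

```text
time: 16.4
eef_pos: [0.4957, -0.1514, 0.1866]
tcp_rot: [-0.643, 0.295, -0.293, 0.643]
contact_force: [-0.1, 0.8, -0.2]
opening: 0.498
```

```bash
python3 go.py .496 -.151 .16 -49; python3 - <<'E'
from bar import *
z=snap('wrist','15');snap('scene','15');snap('top','15')
P=cloud(z);im=z['im'];hsv=cv2.cvtColor(im,cv2.COLOR_RGB2HSV)
near=(np.hypot(P[...,0]-.4966,P[...,1]+.152)<.06)&(z['d']>0)
b=near&(hsv[...,0]>95)&(hsv[...,0]<120)&(hsv[...,1]>110)&(abs(P[...,2]-.038)<.008)
Q=P[b];print('top z',np.median(Q[:,2]),cv2.minEnclosingCircle(Q[:,:2].astype(np.float32)))
A=np.c_[Q[:,:2],np.ones(len(Q))];print('slope',np.linalg.lstsq(A,Q[:,2],rcond=None)[0][:2])
red=((hsv[...,0]<8)|(hsv[...,0]>172))&(hsv[...,1]>150)&(hsv[...,2]>50)
R=np.array([ray(z,u,v,.004)[:2] for v,u in zip(*np.nonzero(red))]);print('tray',R.min(0),R.max(0))
E
```

```text
t 16.4 pos [ 0.4957 -0.1514  0.1866] yaw -49.11 tilt [-2.1e-03 -1.0e+00 -8.0e-04] F [-0.1  0.8 -0.2] T [-0.05  0.04 -0.01] open 0.498 q6 0.36
turn [ 0.05 -0.11 -0.12] shift [-0.  26.6  0.5]
top z 0.037973096765504644 ((0.5108487010002136, -0.14694535732269287), 0.035386428236961365)
slope [-0.04411562 -0.02537551]
tray [ 0.41630588 -0.25322678] [ 0.57452534 -0.07028331]
```

View pics/wrist15.png

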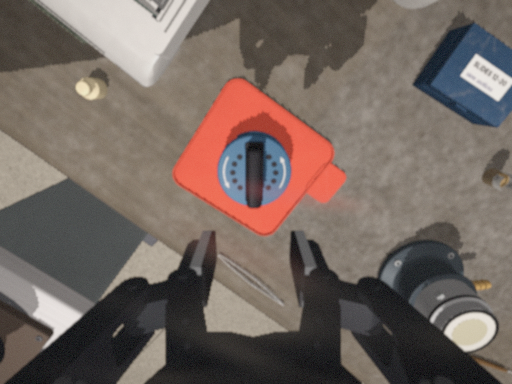

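View pics/scene15.png

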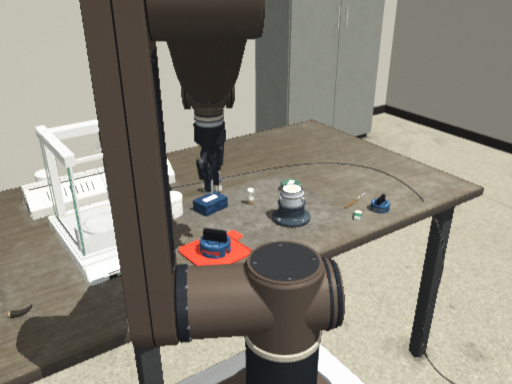

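View pics/top15.png

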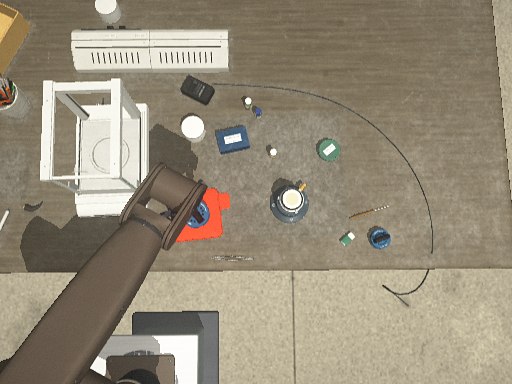

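The cover lies in the middle of the tray, at wrist pixel (255,170), with red visible all round it. Its top is at z = 0.038 m. The other things sit where they were in the first top view, and the gripper is clear. Handing in.

```bash
python3 -c "
from plant import ctrl
print(ctrl.sign_off(), ctrl.get_state()['time'])"
```

```text
the job is handed in; nothing more can be done
the job is handed in; nothing more can be done
```

The filter holder is open and the blue cover is on the red tray, rim down. I gripped the bar, pressed the cover down about 6.3 mm (11 N) and turned it 80° counterclockwise. I lifted it straight off and set it down with about 4 N of contact. I handed the job in at about 16.5 s; no verdict is reported.

**Final checks:**
- **Cover:** its top stands at 38 mm, which is 4 mm of tray plus the cover's 34 mm. Red tray is visible all round it in the wrist view.
- **Tray:** its outline is within 2–3 mm of the earlier measurement.
- **Other things:** by eye, nothing else on the table has moved.
- **Gripper:** clear of everything, with a force reading of about 0 N.

**Checks that disagreed:**
- **Axis position:** the top camera put the cover's axis about 4 mm from where the wrist camera did. Wrist views from two angles agreed to 0.3 mm, so I used those. Sideways forces stayed at about 5 N or less during the press, turn and lift.
- **Final slope and circle fit:** the last depth fit of the cover gave a small slope (about 2.5–4%) and a circle 35 mm in radius, centred about 15 mm off, where the cover's radius is 41 mm. I put this down to skirt pixels in the colour mask, because the cover looks level in the pictures, but I did not re-measure it.

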